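Stack a slat on a separator sheet and hold it home against the sprung plunger

TASK

One slat is already screwed down in the drilling jig: lay the thin separator sheet flat on it, square and not sticking out, and let go of it. Then lay the second slat on the sheet, square over the lower one, and push it endways against the sprung plunger until its end is hard up against the two metal stops. Finish while holding it there with the gripper, snug on the stops but not forced and without letting go, and leave the glue bottle, tape roll and screwdriver alone.

Things in the scene. Friction and masses are not known exactly. Their poses are not given: they have to be found in the camera images.
- jig: Fixed jig: dark base plate (x -130..170, y -80..80 mm, 12 mm thick) with the pale lower slat (160 x 60 x 22 mm, top 34 mm above the bench) screwed on it. Origin on the bench under the lower slat's centre; +x along the slat towards stops and plunger (pushing direction), z up. Slat spans x -80..80, y -30..30 mm. No side walls. Spring housing behind the stops is 64 mm high.
- stop: The hard stop: two aluminium blocks, each 20 mm wide, centred 22 mm either side of the jig's centre line, reaching up to 62 mm above the bench. Origin midway between them on the plane of their faces, at (80, 0, 50) mm in the jig's frame. The faces look along the jig's -x.
- plunger_tip (a point): Centre of the tip of the sprung plunger, a steel pin of 12 mm diameter on the jig's centre line, 50 mm above the bench, between the two stops. Untouched it stands 18 mm out from the stop faces (at x = 62 mm in the jig's frame); it slides back along the jig's +x.
- plunger (a joint): How far the plunger is pushed in (m): 0 untouched, 0.018 when its tip is level with the stop faces (slat home); it could go on to 0.028. Spring: about 3 N to start it, 8.4 N at 0.018 (300 N/m), so it pushes the slat back out when nobody holds it. Besides, the slat drags on the sheet (friction 0.5 to 0.75 of the force pressing it down).
- sheet_center (a point): Centre of the separator sheet, a loose plain plywood sheet 110 x 56 x 6 mm, about 35 g; x along its length, z up. It starts lying flat on one of the two blocks (its underside 30 mm above the bench, its long sides overhanging the block). It passes under the plunger with 4 mm to spare.
- slat_center (a point): Centre of the loose second slat, pale wood, 160 x 60 x 20 mm, 0.11 to 0.2 kg, two dark mortises on top; x along its length, z up; either end may face the stops. Starts flat on the other block (underside 30 mm up, overhanging it). On the sheet its centre is 50 mm above the bench; home on the stops at jig x = 0; to clear the plunger set it down with its centre behind jig x = -18 mm.
- block_a: A fixed wooden block 100 x 36 x 30 mm, on which the separator sheet lies at the start. Origin at the centre of its underside, x along its length.
- block_b: A fixed wooden block like the first, which carries the second slat. The two blocks stand left and right of the jig, either one on either side.
- glue: Bystander: white glue bottle, 56 mm diameter, 150 mm high, origin at the centre of its underside.
- tape: Bystander: roll of paper tape lying flat, 96 mm diameter, 24 mm high, origin at the centre of its underside.
- driver: Bystander: screwdriver lying on the bench beyond the jig, 200 mm long, wooden handle 26 mm thick, origin under its middle.
Mind the look-alikes: they are no part of the job. Of the things shaped like the part that bears slat_center, the wooden one is meant. Of the things that look like the part that bears sheet_center, the smaller one is meant.

How it is judged:
On the way, in this order (a step that is already met when the one before it is completed fails the run):
1. the separator sheet lies flat on the lower slat, let go of (x of sheet_center in the frame of jig between -0.03 and 0.03 m and y of sheet_center in the frame of jig between -0.008 and 0.008 m and z of sheet_center in the frame of jig between 0.0345 and 0.0395 m and angle between the x axis of sheet and the x axis of jig, either way round below 0.15 rad and contact force between the fingers and sheet below 0.1 N and linear speed of sheet below 0.02 m/s and contact force between slat and sheet below 0.05 N), for 0.2 s.
2. the second slat lies on the separator sheet, square over the lower slat (y of slat_center in the frame of jig between -0.008 and 0.008 m and z of slat_center in the frame of jig between 0.0475 and 0.0525 m and angle between the x axis of slat and the x axis of jig, either way round below 0.08 rad and angle between the z axis of slat and the z axis of jig, either way round below 0.06 rad and x of sheet_center in the frame of jig between -0.03 and 0.03 m and y of sheet_center in the frame of jig between -0.008 and 0.008 m and z of sheet_center in the frame of jig between 0.0345 and 0.0395 m and angle between the x axis of sheet and the x axis of jig, either way round below 0.15 rad and contact force between slat and sheet above 0.2 N), for 0.1 s.
At the end, for the whole second after the job is handed in: Sheet flat between the slats (within 30 mm along, 8 mm across, 0.15 rad of the lower slat); second slat on it (centre 47.5-52.5 mm high, 8 mm across, 0.08 rad); plunger in by over 16 mm; slat at rest, 1-45 N on the stops, gripper touching it with over 1 N (x of sheet_center in the frame of jig between -0.03 and 0.03 m and y of sheet_center in the frame of jig between -0.008 and 0.008 m and z of sheet_center in the frame of jig between 0.0345 and 0.0395 m and angle between the x axis of sheet and the x axis of jig, either way round below 0.15 rad and y of slat_center in the frame of jig between -0.008 and 0.008 m and z of slat_center in the frame of jig between 0.0475 and 0.0525 m and angle between the x axis of slat and the x axis of jig, either way round below 0.08 rad and angle between the z axis of slat and the z axis of jig, either way round below 0.06 rad and value of joint plunger above 0.016 m and contact force between slat and stop between 1 and 45 N and contact force between the fingers and slat above 1 N and linear speed of slat below 0.01 m/s); the arm keeps its last pose, push and grip.
It fails at once if the glue bottle was moved by more than 30 mm (distance of glue from where it was at the start of the episode above 0.03 m).
It fails at once if the tape roll was moved by more than 30 mm (distance of tape from where it was at the start of the episode above 0.03 m).
It fails at once if the screwdriver was moved by more than 30 mm (distance of driver from where it was at the start of the episode above 0.03 m).
It also fails if it takes over 67 s, if anything falls off the work surface, if the arm or the gripper's body presses on something with over 40 N, if the wrist force passes 120 N, or if a joint passes its speed limit or range.

ROBOT

A 7-joint arm with a two-finger parallel gripper is mounted at the origin on the work surface. World frame = base frame: x ahead of the robot, y to its left, z up, the work surface at z = 0. Lengths are in m, angles in rad, forces in N, time in s.
With the tool pointing down it reaches from about 0.425 to 0.925 m from the base axis. Payload 6.8 kg.
Tool frame: the origin (TCP) lies midway between the tips of the shut fingers; the grasp point (between the pads) lies 19 mm behind it (bot.pinch_z is the distance from the TCP to the grasp point, in m); x points along the fingers, y is the direction in which the jaws open and shut, and the axes are right-handed (so a half turn about x gives the same grasp; the last joint's range is limited). The gripper opens to 85 mm and grips with 20 to 120 N. Pads are 22 mm wide; open, the fingers measure 114 mm over their backs; the gripper's body (76 mm by 85 mm) begins 54 mm behind the grasp point. The pads swing forward as they close: fully open they stand 13 mm farther back than shut.
Start: joints at [-0.108, 0.477, 0.022, 1.555, -0.011, 1.109, -0.083], TCP at [0.675, 0, 0.231] pointing down, gripper open.
Joint ranges: [-2.96, 2.96], [-0.34, 2.1], [-1.41, 1.46], [0.24, 2.44], [-1.37, 4.51], [0.17, 1.92], [-2.96, 2.96]. Speed limits (rad/s): [2.39, 2.39, 3.14, 3.14, 3.14, 3.14, 3.14].

INTERFACE

Orientations are given as a unit quaternion [w, x, y, z].
In Python, from station import bot gives the robot as it stands. The module is installed in compiled form; this text tells all that it offers.
- The arm moves only by the tool step_arm, never from a script. Its argument "plan" is a list of rows, each a list of 6 numbers: the shift along the tool's x, y, z in units of 40 mm (1.0 is 40 mm), then the turn, a rotation vector about the tool's x, y, z in units of 360 degrees (1.0 is 360 degrees). In form: [[dx, dy, dz, ax, ay, az], ...]. A call has 1 to 8 rows; each row shifts and turns the commanded pose from where the row before left it, along the tool's axes as they then stand; what a row does not reach is not made up. A row lasts 1/8 s, in which the tool goes at most 62.5 mm and 10.7 degrees, less where a joint would pass 70% of its speed; a pose out of reach is approached as far as the arm can. A call with a number of a shift or a turn outside -1 to 1 is refused whole. A call with a gripper value outside its range is refused whole. "fingers" is the closure, from -1 (fully open) to 1 (shut), set as the call begins (left out, the last holds). The fingers move at their own pace and stop on an object; "force" is the grip in N (left out, the last holds). Time passes only in rows, so rows that do not move let the fingers close. It gives the time, the measured TCP pose, the force and the opening at its end, in the units of the state.
- bot.get_obs(): the state, without advancing time (a new reading comes with each control period).
- bot.read_camera(name): name is "scene" or "side" or "wrist"; returns (picture, depth): 480x640x3 uint8, red, green, blue; 480x640 float32, m along the optical axis (not along the pixel's ray), 0 where there is no reading.
- bot.camera_model(name): a dict with "mtx" (3x3 intrinsics, pixels), "k1" (the pictures are not rectified: a ray, as slopes to the right and down, at radius r is drawn at 1 + k1 r^2 times it, then the intrinsics apply), "origin" and "rotation" of the camera in the world; the wrist camera has in their place "T_tool_cam" (4x4, takes a point from camera to tool coordinates, whose origin is the TCP and whose axes are the tool frame's). Camera axes: x right, y up, looking along -z (the intrinsics and any distortion apply to the point x, -y, -z); pixel columns grow to the right and rows downward; lengths in m; the calibration is good to about 2 mm. A picture is of the moment at which its call begins: read the wrist's pose just before it. camera_model takes no time and is no camera call.
- bot.hand_in(): hands the job in, once; it reports no verdict.
The state is a dict: "t": time; "q": joint angles; "joint_vel": joint speeds; "joint_torque": joint torques, N m; "eef_pos": TCP position; "tool_rot": TCP orientation; "contact_force": force on the tool from outside, world axes, zero at the start; "torque": the same for the moment, N m; "gripper_width": opening from 0.0 (shut) to 1.0 (fully open).
Only numpy, scipy, OpenCV 4.12 (cv2) and the standard library are available. Lean on these libraries where they do the work, as an engineer would, in place of code of your own. Each camera call takes 0.05 s, during which the arm holds its last target.

## Working session

There is one attempt and no reset: what is moved stays moved. The work goes in short steps, Python scripts to look and compute and a tool call to move; the robot and the scene stay as the last step left them, time stands still between calls to the robot, and variables do not carry over. Pictures are saved under pics/ and viewed, and the job is handed in when it is done.

Besides the shell and the picture viewer there is one more tool, called after ">>>" as name([rows], argument=value, ...), one row to a line, values as JSON. step_arm: Moves the arm, as the interface text tells. Shifts and turns lie within -1 to 1; 1 stands for 40 mm of shift or 360 degrees of turn. Its arguments: {"type":"object","properties":{"plan":{"type":"array"},"fingers":{"type":"number"},"force":{"type":"number"}},"required":["plan"]}

```bash
mkdir -p pics && python3 - <<'E'
from station import bot
import cv2,numpy as np
print(bot.get_obs())
for n in ["scene","side","wrist"]:
    p,d=bot.read_camera(n); cv2.imwrite(f"pics/{n}0.png",p[:,:,::-1]); np.savez(f"{n}0.npz",p=p,d=d); print(n,bot.camera_model(n))
print(bot.pinch_z)
E
```

```text
{'t': 0.0, 'q': array([-0.10806366,  0.47781042,  0.02232769,  1.55645106, -0.01149893,
        1.10933228, -0.08310079]), 'joint_vel': array([ 0.0007567 ,  0.00032702,  0.00096898,  0.00035359,  0.00061139,
       -0.00064375, -0.00030067]), 'joint_torque': array([-5.45967814e-04, -5.96443820e+01,  1.60769675e+00, -2.81194621e+01,
        1.24063640e-02,  9.39900521e-03,  2.20753498e-05]), 'eef_pos': array([ 6.74395828e-01, -3.32686326e-05,  2.30318749e-01]), 'tool_rot': array([-0.4995655 , -0.49949996, -0.50043189,  0.50050178]), 'contact_force': array([ 0.16090597, -0.06796066,  0.23637183]), 'torque': array([ 0.05371299, -0.03841055,  0.01792582]), 'gripper_width': 0.9988072692639742}
scene {'mtx': array([[585.24462848,   0.        , 322.56163372],
       [  0.        , 585.24462848, 236.95958958],
       [  0.        ,   0.        ,   1.        ]]), 'k1': -0.07453037498795899, 'origin': array([1.17847363, 0.62059895, 0.81942676]), 'rotation': array([0.35661523, 0.15773448, 0.39078503, 0.83380602])}
side {'mtx': array([[459.34039674,   0.        , 320.36731907],
       [  0.        , 459.34039674, 235.60359665],
       [  0.        ,   0.        ,   1.        ]]), 'k1': 0.01369339498981148, 'origin': array([ 0.24358055, -0.84056928,  0.59154205]), 'rotation': array([ 0.85562559,  0.48603348, -0.0816258 , -0.15815668])}
wrist {'mtx': array([[400.71067187,   0.        , 319.97025558],
       [  0.        , 400.71067187, 238.99352921],
       [  0.        ,   0.        ,   1.        ]]), 'k1': -0.06732455138502977, 'T_tool_cam': array([[ 3.12097890e-04,  2.80208369e-01, -9.59939150e-01,
        -1.42828414e-01],
       [ 9.99999601e-01,  7.15581623e-04,  5.34002312e-04,
        -3.57582373e-04],
       [ 8.36546732e-04, -9.59938934e-01, -2.80208034e-01,
        -7.09523786e-02],
       [ 0.00000000e+00,  0.00000000e+00,  0.00000000e+00,
         1.00000000e+00]])}
0.0187
```

View pics/scene0.png

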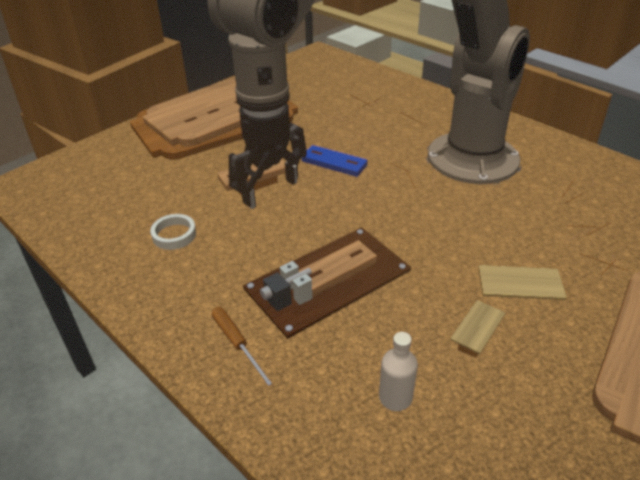

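View pics/side0.png

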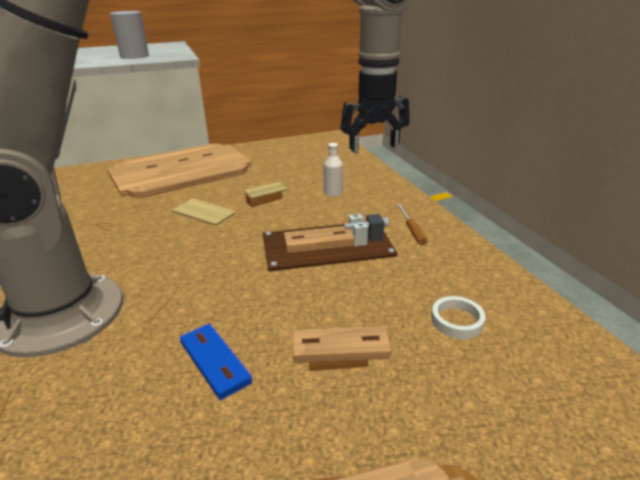

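View pics/wrist0.png

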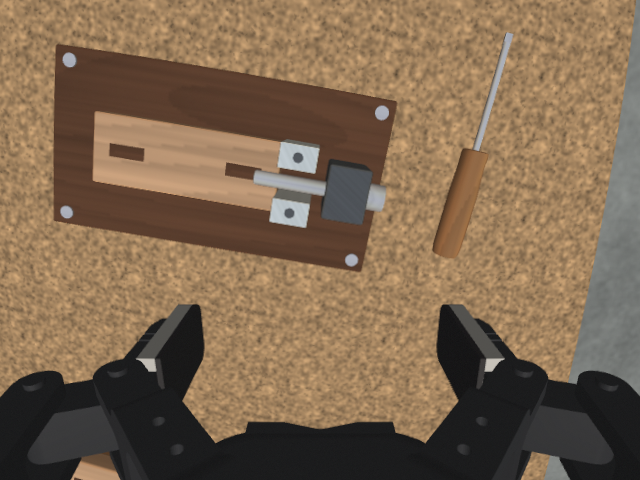

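Scene: the jig is in the middle, with its plunger end towards the far right. The sheet on its block is at scene (478,328). The wooden slat on its block is at side (340,345). The blue slat and the larger sheet lying flat are the look-alikes. Next I'll measure.

```bash
cat > h.py <<'E'
import numpy as np,cv2
from scipy.spatial.transform import Rotation as R
from station import bot
def rot(q): return R.from_quat(np.roll(q,-1)).as_matrix()
def campose(n,obs=None):
    m=bot.camera_model(n)
    if n!="wrist": return m,rot(m["rotation"]),np.array(m["origin"])
    T=m["T_tool_cam"]; Rt=rot(obs["tool_rot"]); return m,Rt@T[:3,:3],Rt@T[:3,3]+obs["eef_pos"]
def rays(m,uv):
    uv=np.asarray(uv,float).reshape(-1,1,2)
    s=cv2.undistortPoints(uv,m["mtx"],np.array([m["k1"],0,0,0,0.])).reshape(-1,2)
    return np.c_[s[:,0],-s[:,1],-np.ones(len(s))]
def onplane(n,uv,z,obs=None):
    m,Rc,o=campose(n,obs); d=rays(m,uv)@Rc.T
    return o+d*((z-o[2])/d[:,2])[:,None]
def proj(n,P,obs=None):
    m,Rc,o=campose(n,obs); c=(np.atleast_2d(P)-o)@Rc
    s=c[:,:2]/-c[:,2:]*[1,-1]; s=s*(1+m["k1"]*(s**2).sum(1))[:,None]
    return s@m["mtx"][:2,:2].T+m["mtx"][:2,2]
def rect(P):
    (c,wh,a)=cv2.minAreaRect((P[:,:2]*1000).astype(np.float32))
    a=a if wh[0]>=wh[1] else a+90
    a=(a+90)%180-90
    return np.round(c,1),np.round(sorted(wh),1),round(a,2)
E
python3 - <<'E'
from h import *
obs=bot.get_obs()
for n in ["scene","side","wrist"]:
    p=np.load(n+"0.npz")["p"]; h=cv2.cvtColor(p,cv2.COLOR_RGB2HSV)
    pts={"scene":[(478,318),(520,280),(350,258),(262,310),(252,172)],"side":[(265,190),(205,211),(340,342),(300,240),(330,262)],"wrist":[(80,100),(200,170),(90,470),(330,80)]}[n]
    for u,v in pts: print(n,(u,v),h[v,u],p[v,u])
E
```

```text
scene (478, 318) [ 22 104 152] [152 135  90]
scene (520, 280) [ 21 104 166] [166 145  98]
scene (350, 258) [ 15 126 162] [162 122  82]
scene (262, 310) [ 16 143 102] [102  76  45]
scene (252, 172) [12 78 59] [59 48 41]
side (265, 190) [ 22 106 182] [182 162 106]
side (205, 211) [ 22 109 195] [195 174 112]
side (340, 342) [ 17 126 199] [199 155 101]
side (300, 240) [ 16 128 202] [202 156 101]
side (330, 262) [ 13 181  69] [69 41 20]
wrist (80, 100) [ 11 126  87] [87 60 44]
wrist (200, 170) [ 14  95 171] [171 137 107]
wrist (90, 470) [ 14  96 183] [183 147 114]
wrist (330, 80) [ 16 107 172] [172 138 100]
```

```bash
python3 - <<'E'
import cv2
a=cv2.imread("pics/side0.png")[160:400,160:420]; cv2.imwrite("pics/s1.png",cv2.resize(a,(780,600) if 0 else None,fx=2.4,fy=2.4))if 0 else cv2.imwrite("pics/s1.png",cv2.resize(a,None,fx=2.4,fy=2.4))
a=cv2.imread("pics/scene0.png")[260:380,430:580]; cv2.imwrite("pics/s2.png",cv2.resize(a,None,fx=4,fy=4))
E
```

```text
(no output)
```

View pics/s1.png

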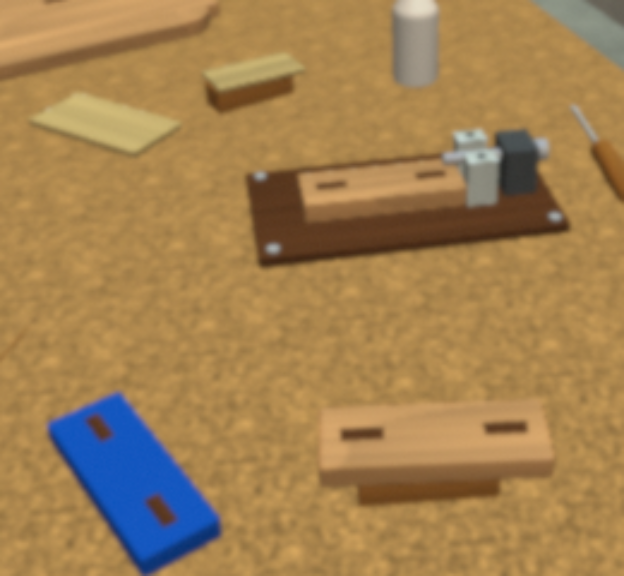

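View pics/s2.png

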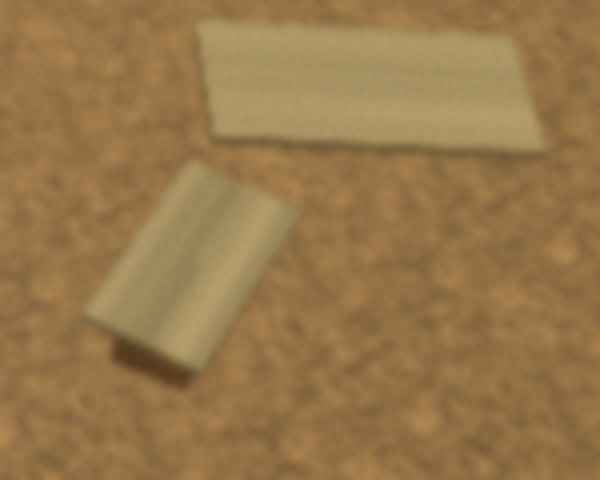

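```bash
python3 - <<'E'
from h import *
obs=bot.get_obs()
def cc(mask,uv):
    mask=cv2.morphologyEx(mask.astype(np.uint8),cv2.MORPH_OPEN,np.ones((3,3)))
    mask=cv2.morphologyEx(mask,cv2.MORPH_CLOSE,np.ones((5,5)))
    n,l=cv2.connectedComponents(mask); k=l[uv[1],uv[0]]
    c,_=cv2.findContours((l==k).astype(np.uint8),0,1); return max(c,key=cv2.contourArea).reshape(-1,2) if k else None
# sheet
for n,uv in [("scene",(478,325)),("side",(265,190))]:
    p=np.load(n+"0.npz")["p"]; h=cv2.cvtColor(p,cv2.COLOR_RGB2HSV)
    m=(h[...,0]>=20)&(h[...,0]<=27)&(h[...,1]<140)&(h[...,2]>100)
    c=cc(m,uv); print(n,len(c)); print("sheet",rect(onplane(n,c,.036)))
# hand corners
print("sheet hand",rect(onplane("scene",[(479,300),(505,312.5),(478.7,353.7),(452,338.7)],.036)))
print("slat hand",rect(onplane("side",[(293.3,330.8),(387,326.7),(390,353),(294,357)],.05)), onplane("side",[(293.3,330.8),(387,326.7),(390,353),(294,357)],.05))
# jig wrist
p=np.load("wrist0.npz")["p"]; h=cv2.cvtColor(p,cv2.COLOR_RGB2HSV)
m=(p[...,0]<115)&(p[...,0]>p[...,2]+15)
c=cc(m,(80,100)); print(len(c),c.min(0),c.max(0)); P=onplane("wrist",c,.012,obs); print("plate",rect(P))
print("screws",onplane("wrist",[(69,60),(382,113),(351,260),(66.5,212)],.012,obs))
m=(p[...,0]>135)&(h[...,0]<18)
c=cc(m&(np.arange(640)[None]<275),(200,180)); print("lower slat",rect(onplane("wrist",c,.034,obs)))
print("stopfronts etc", onplane("wrist",[(255,178)],.05,obs))
# depth checks
for n in ["scene","side","wrist"]:
    d=np.load(n+"0.npz")["d"]; print(n,d.min(),d.max())
m_,Rc,o=campose("side")
d=np.load("side0.npz")["d"]
for uv in [(340,350),(265,190),(320,240)]:
    print((o+ (rays(m_,[uv])*d[uv[1],uv[0]])@Rc.T))
E
```

```text
scene 145
sheet (array([506.3, 333.6]), array([ 55.3, 110.2]), 8.28)
side 86
sheet (array([506.2, 330.2]), array([ 64.7, 111.2]), 8.48)
sheet hand (array([506.2, 335.3]), array([ 51.8, 115.5]), 8.38)
slat hand (array([ 466.5, -324. ]), array([ 61.2, 160.7]), -17.72) [[ 0.3992578  -0.27033027  0.05      ]
 [ 0.55237724 -0.31925319  0.05      ]
 [ 0.52818491 -0.37579724  0.05      ]
 [ 0.38207456 -0.32824683  0.05      ]]
1802 [54 44] [396 271]
plate (array([579.6,  37. ]), array([159.6, 299.2]), -9.94)
screws [[ 0.45666519  0.12690481  0.012     ]
 [ 0.7275694   0.07925772  0.012     ]
 [ 0.70329883 -0.0554173   0.012     ]
 [ 0.43309289 -0.00774184  0.012     ]]
lower slat (array([559.2,  40.2]), array([ 59.7, 158.3]), -9.96)
stopfronts etc [[0.62133207 0.02791954 0.05      ]]
scene 0.0 3.9999623
side 0.0 3.8876078
wrist 0.0 1.4373175
[[ 0.45562915 -0.34190871  0.05129233]]
[[0.50350942 0.32588065 0.03478751]]
[[0.55418834 0.01552695 0.03362314]]
```

```bash
cat >> h.py <<'E'
def to(x,y,z,jawyaw):
    "mm, deg: required shifts in tool axes after turning to jawyaw (tool down)"
    o=bot.get_obs(); Rt=rot(o["tool_rot"]); p=o["eef_pos"]*1000
    a=np.radians(jawyaw); Y=np.array([np.cos(a),np.sin(a),0]); X=np.array([0,0,-1.]); T=np.c_[X,Y,np.cross(X,Y)]
    rv=R.from_matrix(Rt.T@T).as_rotvec()/(2*np.pi)
    d=np.array([x,y,z])-p
    print("t",round(o["t"],2),"pos",p.round(1),"jaw",np.degrees(np.arctan2(Rt[1,1],Rt[0,1])).round(2),"F",o["contact_force"].round(1),"w",round(o["gripper_width"],3))
    print("turn",rv.round(4),"shift(40mm) after turn",(T.T@d/40).round(3),"in present axes",(Rt.T@d/40).round(3))
E
python3 -c "
from h import *
to(506.2,333.2,200,-81.7)"
```

```text
t 0.15 pos [674.6   0.  230.6] jaw 0.0 F [0.3 0.2 0.2] w 1.001
turn [2.269e-01 2.000e-04 2.000e-04] shift(40mm) after turn [ 0.764 -8.849  2.962] in present axes [ 0.769 -4.208 -8.329]
```

>>> step_arm([
  [0,0,0,0.0284,0,0],
  [0,0,0,0.0284,0,0],
  [0,0,0,0.0284,0,0],
  [0,0,0,0.0284,0,0],
  [0,0,0,0.0284,0,0],
  [0,0,0,0.0284,0,0],
  [0,0,0,0.0284,0,0],
  [0,0,0,0.0284,0,0],
], fingers=-1, force=30)

```text
t: 1.15
eef_pos: [0.6747, 0.0001, 0.2309]
tool_rot: [-0.049, -0.705, -0.049, 0.706]
contact_force: [0.1, -0.3, -0.0]
gripper_width: 1.003
```

```bash
python3 -c "
from h import *
to(506.2,333.2,200,-81.7)"
```

```text
t 1.15 pos [6.747e+02 1.000e-01 2.309e+02] jaw -82.12 F [ 0.1 -0.3 -0. ] w 1.003
turn [-0.0012  0.0001  0.    ] shift(40mm) after turn [ 0.772 -8.848  2.967] in present axes [ 0.775 -8.826  3.032]
```

>>> step_arm([
  [0,-0.9,0.3,0,0,0],
  [0,-0.9,0.3,0,0,0],
  [0,-0.9,0.3,0,0,0],
  [0,-0.9,0.3,0,0,0],
  [0,-0.9,0.3,0,0,0],
  [0,-0.9,0.3,0,0,0],
  [0,-0.9,0.3,0,0,0],
  [0,-0.9,0.3,0,0,0],
])

```text
t: 2.15
eef_pos: [0.538, 0.2724, 0.2311]
tool_rot: [-0.051, -0.705, -0.051, 0.705]
contact_force: [0.2, 0.7, -0.7]
gripper_width: 1.003
```

>>> step_arm([
  [0,-0.9,0.3,0,0,0],
  [0,-0.75,0.27,0,0,0],
  [0,0,0,0,0,0],
  [0,0,0,0,0,0],
])

```text
t: 2.65
eef_pos: [0.5073, 0.3324, 0.2311]
tool_rot: [0.051, 0.705, 0.05, -0.705]
contact_force: [0.8, -0.6, 0.1]
gripper_width: 1.004
```

```bash
python3 - <<'E'
from h import *
to(506.2,333.2,200,-81.7)
o=bot.get_obs(); p,d=bot.read_camera("wrist"); cv2.imwrite("pics/w1.png",p[:,:,::-1]); np.savez("w1.npz",p=p,d=d,pos=o["eef_pos"],rot=o["tool_rot"])
E
```

```text
t 2.65 pos [507.3 332.4 231.1] jaw -81.83 F [ 0.8 -0.6  0.1] w 1.004
turn [-0.0004  0.     -0.0001] shift(40mm) after turn [ 0.778 -0.023  0.024] in present axes [ 0.778 -0.024  0.024]
```

View pics/w1.png

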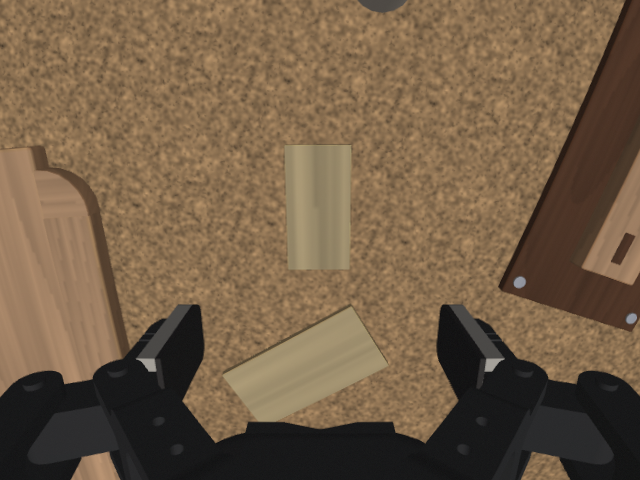

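The sheet is at (285..351, 145..269), centred between the jaws. The larger look-alike lies nearer the robot at (305,365). Now I'll refine the pose from this view.

```bash
python3 - <<'E'
from h import *
f=np.load("w1.npz"); o=dict(eef_pos=f["pos"],tool_rot=f["rot"]); p=f["p"]
h=cv2.cvtColor(p,cv2.COLOR_RGB2HSV)
print(h[200,320],h[200,250],h[100,300])
m=((h[...,0]>=19)&(h[...,2]>90)).astype(np.uint8)
m=cv2.morphologyEx(m,cv2.MORPH_OPEN,np.ones((5,5))); m=cv2.morphologyEx(m,cv2.MORPH_CLOSE,np.ones((9,9)))
n,l=cv2.connectedComponents(m); c,_=cv2.findContours((l==l[206,318]).astype(np.uint8),0,1); c=max(c,key=cv2.contourArea).reshape(-1,2)
print(c.min(0),c.max(0)); print(rect(onplane("wrist",c,.036,o)))
print("hand",rect(onplane("wrist",[(284.5,144.5),(351.5,144.5),(350.5,269.5),(288,269.5)],.036,o)))
d=f["d"]; m_,Rc,oo=campose("wrist",o)
for uv in [(318,206),(450,340),(190,340),(470,315)]:
    print(uv,(oo+(rays(m_,[uv])*d[uv[1],uv[0]])@Rc.T).round(4))
E
```

```text
[ 20  78 140] [ 16 107 150] [ 16 104 125]
[285 145] [351 269]
(array([505.8, 333.5]), array([ 55.6, 109.1]), 8.58)
hand (array([505.7, 332.7]), array([ 56.2, 110.1]), 8.39)
(318, 206) [[0.5084 0.3339 0.0343]]
(450, 340) [[0.5154 0.2904 0.258 ]]
(190, 340) [[0.5036 0.3751 0.2584]]
(470, 315) [[0.525  0.2858 0.2576]]
```

>>> step_arm([
  [0.8,-0.025,0.035,0,0,0],
  [0.8,0,0,0,0,0],
  [0.8,0,0,0,0,0],
  [0.8,0,0,0,0,0],
  [0.8,0,0,0,0,0],
  [0.5,0,0,0,0,0],
  [0.2,0,0,0,0,0],
  [0,0,0,0,0,0],
])

```text
t: 3.7
eef_pos: [0.5058, 0.334, 0.0435]
tool_rot: [0.05, 0.705, 0.05, -0.705]
contact_force: [0.5, 0.3, 0.2]
gripper_width: 0.999
```

```bash
python3 - <<'E'
from h import *
to(505.8,333.2,24,-81.55)
E
```

```text
t 3.7 pos [505.8 334.   43.5] jaw -81.83 F [0.5 0.3 0.2] w 0.999
turn [-0.0008 -0.     -0.    ] shift(40mm) after turn [0.487 0.02  0.002] in present axes [0.487 0.02  0.002]
```

>>> step_arm([
  [0.25,0.02,0,-0.0008,0,0],
  [0.235,0,0,0,0,0],
  [0,0,0,0,0,0],
  [0,0,0,0,0,0],
])

```text
t: 4.2
eef_pos: [0.5055, 0.3335, 0.024]
tool_rot: [0.052, 0.705, 0.052, -0.705]
contact_force: [0.7, 0.4, -0.6]
gripper_width: 0.999
```

>>> step_arm([
  [0,0,0,0,0,0],
  [0,0,0,0,0,0],
  [0,0,0,0,0,0],
  [0,0,0,0,0,0],
  [0,0,0,0,0,0],
  [0,0,0,0,0,0],
  [0,0,0,0,0,0],
  [0,0,0,0,0,0],
], fingers=1, force=30)

```text
t: 5.2
eef_pos: [0.5057, 0.3336, 0.0243]
tool_rot: [0.052, 0.705, 0.052, -0.705]
contact_force: [-1.0, -0.0, 4.9]
gripper_width: 0.649
```

```bash
python3 - <<'E'
from h import *
to(505.8,333.2,24,-81.55)
o=bot.get_obs(); p,d=bot.read_camera("wrist"); cv2.imwrite("pics/w2.png",p[:,:,::-1])
E
```

```text
t 5.2 pos [505.7 333.6  24.3] jaw -81.51 F [-1.  -0.   4.9] w 0.649
turn [ 0.0001 -0.0001  0.0001] shift(40mm) after turn [ 0.009  0.01  -0.001] in present axes [ 0.009  0.01  -0.001]
```

View pics/w2.png

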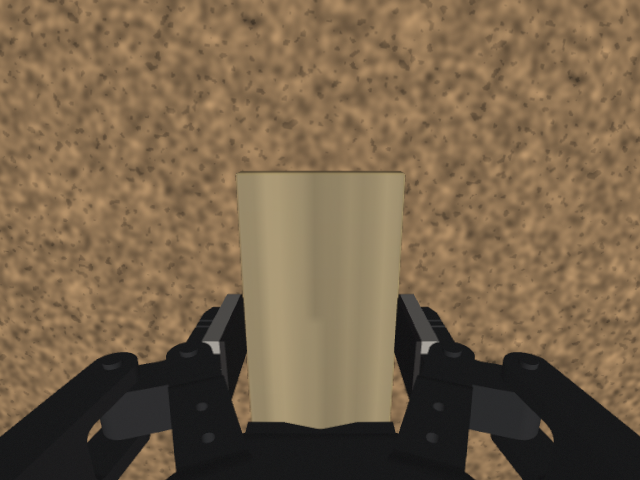

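Sheet gripped: opening 0.649 × 85 = 55 mm, seen square between the pads at (240..402, 172..). Next I'll lift it, and check where the bottle stands before crossing.

```bash
python3 - <<'E'
from h import *
print("glue",onplane("scene",[(397,398)],0), onplane("side",[(333,190)],0))
to(551.8,41.8,125,-99.95)
E
```

```text
glue [[0.70101639 0.31019239 0.        ]] [[0.70935383 0.32147694 0.        ]]
t 5.25 pos [505.7 333.6  24.4] jaw -81.51 F [-1.6 -0.2  5.4] w 0.644
turn [ 0.0512 -0.0001  0.0001] shift(40mm) after turn [-2.516  6.987 -2.396] in present axes [-2.519  7.385 -0.063]
```

>>> step_arm([
  [-0.4,0,0,0,0,0],
  [-0.8,0,0,0,0,0],
  [-0.8,0,0,0,0,0],
  [-0.6,0,0,0,0,0],
  [0,0,0,0.0256,0,0],
  [0,0,0,0.0256,0,0],
  [0,0,0,0,0,0],
])

```text
t: 6.12
eef_pos: [0.5055, 0.3335, 0.1285]
tool_rot: [-0.061, 0.705, -0.061, -0.704]
contact_force: [-0.4, 0.0, -0.4]
gripper_width: 0.638
```

```bash
python3 - <<'E'
from h import *
to(551.8,41.8,125,-99.95)
E
```

```text
t 6.12 pos [505.5 333.5 128.5] jaw -99.85 F [-0.4  0.  -0.4] w 0.638
turn [ 0.0003 -0.0001  0.    ] shift(40mm) after turn [ 0.088  6.983 -2.401] in present axes [ 0.088  6.987 -2.389]
```

>>> step_arm([
  [0,0.87,-0.3,0,0,0],
  [0,0.87,-0.3,0,0,0],
  [0,0.87,-0.3,0,0,0],
  [0,0.87,-0.3,0,0,0],
  [0,0.87,-0.3,0,0,0],
  [0,0.87,-0.3,0,0,0],
  [0,0.87,-0.3,0,0,0],
  [0,0.87,-0.3,0,0,0],
])

```text
t: 7.12
eef_pos: [0.5521, 0.0414, 0.1283]
tool_rot: [-0.06, 0.705, -0.06, -0.704]
contact_force: [0.2, -0.4, -0.3]
gripper_width: 0.644
```

>>> step_arm([
  [0,0.02,0,0,0,0],
  [0,0,0,0,0,0],
  [0,0,0,0,0,0],
])

```text
t: 7.5
eef_pos: [0.5517, 0.0433, 0.1279]
tool_rot: [0.06, -0.704, 0.06, 0.705]
contact_force: [-0.7, 0.2, 0.2]
gripper_width: 0.647
```

```bash
python3 - <<'E'
from h import *
to(551.8,41.8,45,-99.95)
o=bot.get_obs()
for n in ["wrist","side"]:
    p,d=bot.read_camera(n); cv2.imwrite(f"pics/{n}3.png",p[:,:,::-1]); np.savez(f"{n}3.npz",p=p,d=d,pos=o["eef_pos"],rot=o["tool_rot"])
E
```

```text
t 7.5 pos [551.7  43.3 127.9] jaw -99.76 F [-0.7  0.2  0.2] w 0.647
turn [0.0005 0.     0.0001] shift(40mm) after turn [ 2.073  0.037 -0.008] in present axes [ 2.073  0.038 -0.008]
```

View pics/wrist3.png

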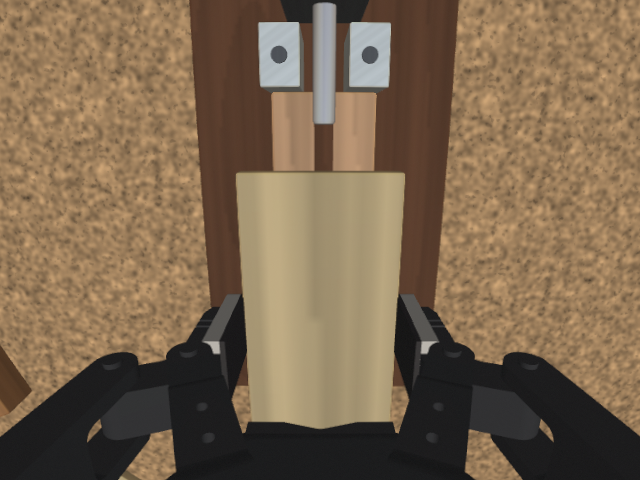

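View pics/side3.png

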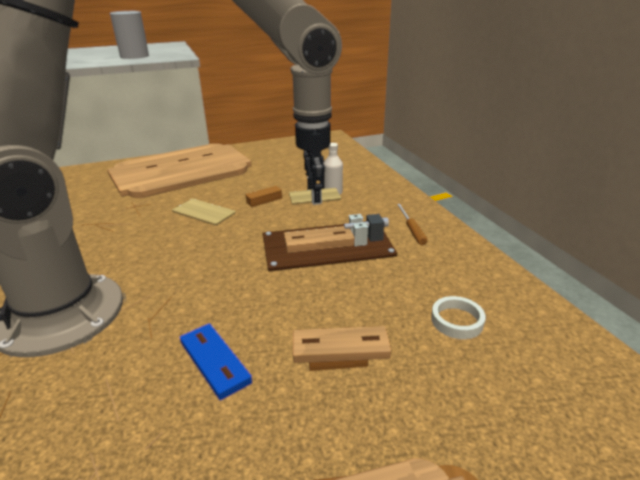

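```bash
python3 - <<'E'
from h import *
f=np.load("wrist3.npz"); o=dict(eef_pos=f["pos"],tool_rot=f["rot"])
a=np.radians(-9.95); ex=np.array([np.cos(a),np.sin(a)]); ey=np.array([-ex[1],ex[0]]); O=np.array([559.7,40.4])
def J(uv,z):
    P=onplane("wrist",uv,z,o)[:,:2]*1000-O; return np.c_[P@ex,P@ey].round(1)
print("slat edges",J([(272,130),(376,130)],.034))
print("stops top corners",J([(258.5,23),(300,23),(259.5,87),(300,88),(345,23),(390.5,23),(349,88),(391,87)],.062))
print("plunger tip",J([(324,123)],.05))
zs=.1279+.0041+.002+.006
print("sheet top",J([(236,172),(405,172)],zs))
to(551.8,41.8,31,-99.95)
E
```

```text
slat edges [[ 58.3  29. ]
 [ 58.5 -30.6]]
stops top corners [[109.   31. ]
 [108.9  11.2]
 [ 79.6  31.4]
 [ 79.   11.4]
 [108.9 -10.3]
 [109.2 -32.1]
 [ 79.1 -12.8]
 [ 79.8 -33.5]]
plunger tip [[62.3 -0.6]]
sheet top [[ 46.8  28.9]
 [ 46.9 -26.2]]
t 7.6 pos [551.8  43.1 127.9] jaw -99.79 F [ 0.3  1.1 -0.2] w 0.639
turn [0.0004 0.     0.0001] shift(40mm) after turn [ 2.422  0.031 -0.007] in present axes [ 2.422  0.032 -0.007]
```

>>> step_arm([
  [0.6,0.05,0,0,0,0],
  [0.8,0,0,0,0,0],
  [0.5,0,0,0,0,0],
  [0.25,0,0,0,0,0],
  [0.15,0,0,0,0,0],
  [0,0,0,0,0,0],
  [0,0,0,0,0,0],
])

```text
t: 8.48
eef_pos: [0.552, 0.04, 0.0366]
tool_rot: [-0.061, 0.705, -0.061, -0.704]
contact_force: [0.3, 0.6, 0.9]
gripper_width: 0.643
```

```bash
python3 - <<'E'
from h import *
to(551.7,41.1,31.5,-99.95)
o=bot.get_obs()
p,d=bot.read_camera("wrist"); cv2.imwrite(f"pics/wrist4.png",p[:,:,::-1])
E
```

```text
t 8.47 pos [552.   40.   36.6] jaw -99.93 F [0.3 0.6 0.9] w 0.643
turn [ 0.0001 -0.0002  0.0001] shift(40mm) after turn [ 0.127 -0.025  0.013] in present axes [ 0.127 -0.025  0.013]
```

View pics/wrist4.png

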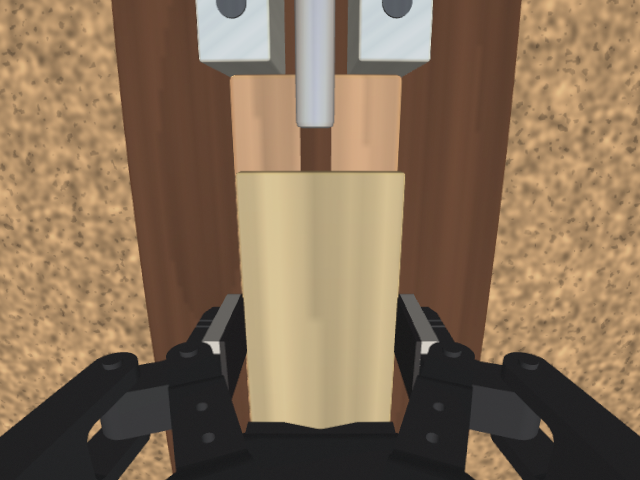

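The sheet sits over the slat about 1.5 mm to the right (320 vs 316 px). I'll correct that, lower it and release.

>>> step_arm([
  [0,-0.035,0,0,0,0],
  [0.12,0,0,0,0,0],
  [0,0,0,0,0,0],
  [0,0,0,0,0,0],
])

```text
t: 9.02
eef_pos: [0.5517, 0.0412, 0.031]
tool_rot: [0.061, -0.704, 0.061, 0.705]
contact_force: [0.3, 0.4, 0.4]
gripper_width: 0.648
```

>>> step_arm([
  [0,0,0,0,0,0],
  [0,0,0,0,0,0],
  [0,0,0,0,0,0],
  [0,0,0,0,0,0],
  [0,0,0,0,0,0],
  [0,0,0,0,0,0],
], fingers=-1)

```text
t: 9.78
eef_pos: [0.5518, 0.0412, 0.0311]
tool_rot: [-0.061, 0.704, -0.061, -0.704]
contact_force: [-0.7, 0.2, 0.4]
gripper_width: 0.997
```

>>> step_arm([
  [-0.3,0,0,0,0,0],
  [-0.7,0,0,0,0,0],
  [-0.8,0,0,0,0,0],
  [-0.8,0,0,0,0,0],
  [0,0,0,0,0,0],
  [0,0,0,0,0,0],
])

```text
t: 10.52
eef_pos: [0.5514, 0.0413, 0.1351]
tool_rot: [0.061, -0.704, 0.061, 0.705]
contact_force: [0.3, -0.2, -0.3]
gripper_width: 1.001
```

```bash
python3 - <<'E'
from h import *
to(466.5,-324,130,-107.7)
o=bot.get_obs()
p,d=bot.read_camera("wrist"); cv2.imwrite(f"pics/wrist5.png",p[:,:,::-1]);np.savez("wrist5.npz",p=p,d=d,pos=o["eef_pos"],rot=o["tool_rot"])
E
```

```text
t 10.53 pos [551.4  41.3 135.1] jaw -99.93 F [ 0.3 -0.2 -0.3] w 1.001
turn [0.0216 0.     0.    ] shift(40mm) after turn [ 0.128  9.346 -0.754] in present axes [0.126 9.363 0.517]
```

View pics/wrist5.png

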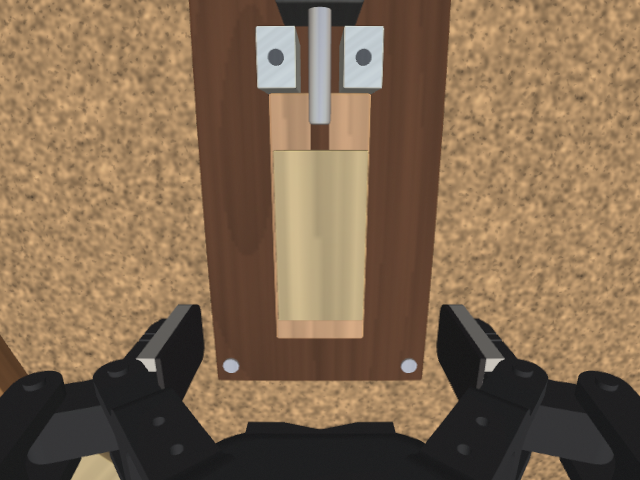

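The sheet lies flat and square on the lower slat: sheet 274..368 px, slat 270..371 px. On to the second slat.

```bash
python3 - <<'E'
from h import *
f=np.load("wrist5.npz"); o=dict(eef_pos=f["pos"],tool_rot=f["rot"])
a=np.radians(-9.95); ex=np.array([np.cos(a),np.sin(a)]); ey=np.array([-ex[1],ex[0]]); O=np.array([559.7,40.4])
def J(uv,z):
    P=onplane("wrist",uv,z,o)[:,:2]*1000-O; return np.c_[P@ex,P@ey].round(1)
print("slat",J([(269.5,95),(371,95),(276,338),(364,338)],.034)); print("sheet",J([(274,150),(368.5,150),(278,320.5),(364.5,320.5)],.040)); print("tip",J([(320,123)],.05))
print("TCP", (f["pos"][:2]*1000-O)@ex,(f["pos"][:2]*1000-O)@ey)
E
```

```text
slat [[ 78.1  28.5]
 [ 78.1 -30.3]
 [-79.5  29.5]
 [-79.6 -30.9]]
sheet [[ 47.1  26.1]
 [ 47.1 -29. ]
 [-63.   27. ]
 [-63.  -30.1]]
tip [[62.3 -0.8]]
TCP -8.311672957984538 -0.510309826443905
```

>>> step_arm([
  [-0.2,0,0,0.0216,0,0],
  [-0.3,0.9,-0.08,0,0,0],
  [-0.3,0.9,-0.08,0,0,0],
  [-0.3,0.9,-0.08,0,0,0],
  [-0.3,0.9,-0.08,0,0,0],
  [-0.3,0.9,-0.08,0,0,0],
  [-0.3,0.9,-0.08,0,0,0],
  [0,0.9,-0.08,0,0,0],
])

```text
t: 11.58
eef_pos: [0.496, -0.2068, 0.215]
tool_rot: [0.109, -0.699, 0.109, 0.699]
contact_force: [1.0, -0.3, -0.9]
gripper_width: 1.002
```

>>> step_arm([
  [0,0.9,-0.05,0,0,0],
  [0,0.9,-0.05,0,0,0],
  [0,0.9,-0.05,0,0,0],
  [0,0.35,-0.05,0,0,0],
  [0,0,0,0,0,0],
  [0,0,0,0,0,0],
])

```text
t: 12.32
eef_pos: [0.4676, -0.3226, 0.2146]
tool_rot: [0.109, -0.699, 0.108, 0.699]
contact_force: [0.3, 0.1, -0.6]
gripper_width: 1.0
```

```bash
python3 - <<'E'
from h import *
to(466.5,-324,23,-107.7)
o=bot.get_obs()
p,d=bot.read_camera("wrist"); cv2.imwrite(f"pics/wrist6.png",p[:,:,::-1]);np.savez("wrist6.npz",p=p,d=d,pos=o["eef_pos"],rot=o["tool_rot"])
E
```

```text
t 12.32 pos [ 467.6 -322.6  214.6] jaw -107.6 F [ 0.3  0.1 -0.6] w 1.0
turn [0.0003 0.0001 0.0002] shift(40mm) after turn [4.79  0.043 0.014] in present axes [4.79  0.047 0.01 ]
```

View pics/wrist6.png

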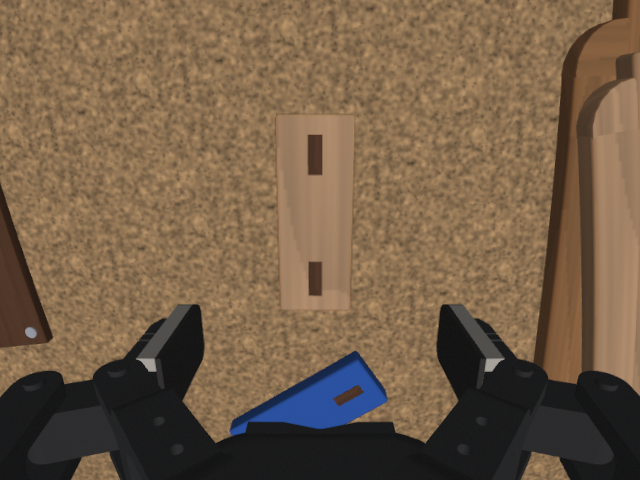

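```bash
python3 - <<'E'
from h import *
f=np.load("wrist6.npz"); o=dict(eef_pos=f["pos"],tool_rot=f["rot"]); p=f["p"]
print("hand",rect(onplane("wrist",[(276,114),(355,114),(351,309.5),(281,309.5)],.05,o)))
h=cv2.cvtColor(p,cv2.COLOR_RGB2HSV).astype(int); print(h[200,320],h[200,250],h[300,340])
m=(p.astype(int)[...,0]*1.0/np.maximum(p[...,2],1)<1.55)&(p[...,0]>110)
m=cv2.morphologyEx(m.astype(np.uint8),cv2.MORPH_OPEN,np.ones((7,7))); m=cv2.morphologyEx(m,cv2.MORPH_CLOSE,np.ones((9,9)))
n,l=cv2.connectedComponents(m); k=l[220,315]
c,_=cv2.findContours((l==k).astype(np.uint8),0,1); c=max(c,key=cv2.contourArea).reshape(-1,2); print(k,c.min(0),c.max(0)); print(rect(onplane("wrist",c,.05,o)))
E
```

```text
hand (array([ 466.7, -318.9]), array([ 59.1, 158. ]), -17.64)
[ 14  96 165] [ 16 107 122] [ 14  96 162]
0 [0 0] [639 479]
(array([ 408.6, -303.6]), array([449.2, 683.9]), 72.34)
```

```bash
python3 - <<'E'
from h import *
to(466.7,-319.3,23,-107.65)
E
```

```text
t 12.38 pos [ 467.6 -322.5  214.7] jaw -107.58 F [0.4 0.4 0.3] w 1.001
turn [0.0002 0.0001 0.0001] shift(40mm) after turn [ 4.794 -0.069  0.047] in present axes [ 4.794 -0.065  0.043]
```

>>> step_arm([
  [0.8,-0.068,0.045,0,0,0],
  [0.9,0,0,0,0,0],
  [0.9,0,0,0,0,0],
  [0.8,0,0,0,0,0],
  [0.6,0,0,0,0,0],
  [0.4,0,0,0,0,0],
  [0,0,0,0,0,0],
])

```text
t: 13.25
eef_pos: [0.4659, -0.3201, 0.0383]
tool_rot: [0.109, -0.698, 0.108, 0.699]
contact_force: [0.1, -0.4, -0.7]
gripper_width: 0.997
```

```bash
python3 - <<'E'
from h import *
to(466.7,-319.3,23,-107.65)
o=bot.get_obs()
p,d=bot.read_camera("wrist"); cv2.imwrite(f"pics/wrist7.png",p[:,:,::-1])
E
```

```text
t 13.25 pos [ 465.9 -320.1   38.3] jaw -107.65 F [ 0.1 -0.4 -0.7] w 0.997
turn [0.     0.0003 0.0001] shift(40mm) after turn [ 0.383 -0.024 -0.013] in present axes [ 0.383 -0.024 -0.014]
```

View pics/wrist7.png

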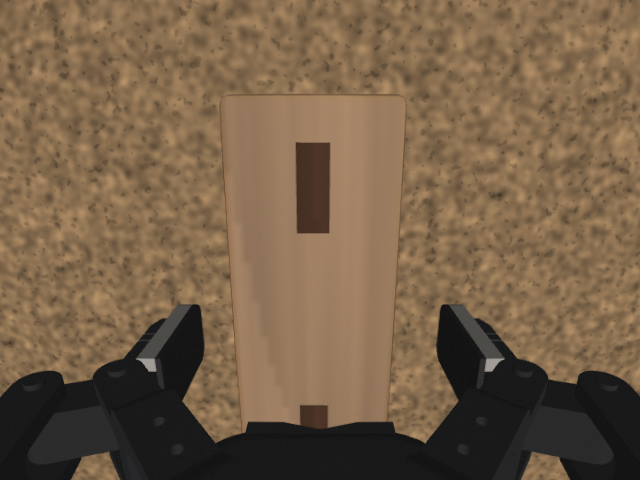

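>>> step_arm([
  [0.2,-0.06,0,0,0,0],
  [0.18,0,0,0,0,0],
  [0,0,0,0,0,0],
  [0,0,0,0,0,0],
])

```text
t: 13.8
eef_pos: [0.4668, -0.319, 0.024]
tool_rot: [-0.109, 0.699, -0.109, -0.699]
contact_force: [-0.6, 0.3, -0.1]
gripper_width: 0.998
```

>>> step_arm([
  [0,0,0,0,0,0],
  [0,0,0,0,0,0],
  [0,0,0,0,0,0],
  [0,0,0,0,0,0],
  [0,0,0,0,0,0],
  [0,0,0,0,0,0],
  [0,0,0,0,0,0],
  [0,0,0,0,0,0],
], fingers=1, force=60)

```text
t: 14.8
eef_pos: [0.467, -0.319, 0.0244]
tool_rot: [-0.109, 0.699, -0.109, -0.698]
contact_force: [-1.1, 1.7, 6.3]
gripper_width: 0.685
```

```bash
python3 - <<'E'
from h import *
to(466.7,-319.3,23,-107.65)
o=bot.get_obs()
p,d=bot.read_camera("wrist"); cv2.imwrite(f"pics/wrist8.png",p[:,:,::-1])
E
```

```text
t 14.8 pos [ 467.  -319.    24.4] jaw -107.72 F [-1.1  1.7  6.3] w 0.685
turn [-0.0002 -0.0001  0.    ] shift(40mm) after turn [0.036 0.008 0.005] in present axes [0.036 0.009 0.005]
```

View pics/wrist8.png

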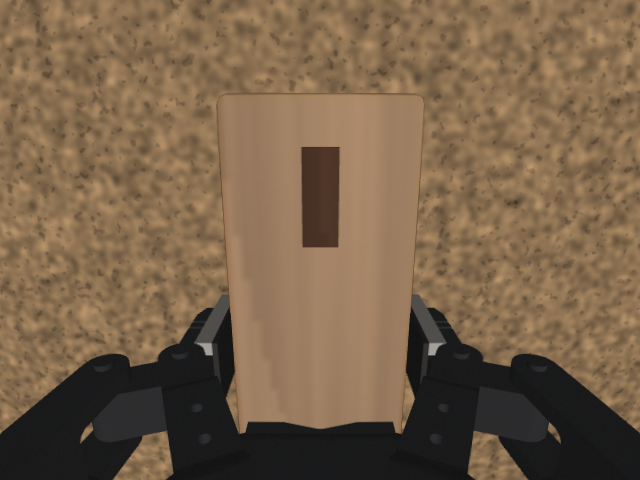

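```bash
python3 - <<'E'
from h import *
o=bot.get_obs()
P=onplane("wrist",[(218,94),(424,94)],.05,o); Rt=rot(o["tool_rot"]); print(((P-o["eef_pos"])@Rt*1000).round(1))
E
```

```text
[[-25.5 -28.3 -78.6]
 [-25.5  29.3 -78.6]]
```

>>> step_arm([
  [-0.4,0,0,0,0,0],
  [-0.8,0,0,0,0,0],
  [-0.8,0,0,0,0,0],
  [-0.6,0,0,0,0,0],
  [0,0,0,-0.0216,0,0],
  [0,0,0,0,0,0],
])

```text
t: 15.6
eef_pos: [0.4667, -0.3188, 0.1287]
tool_rot: [-0.062, 0.705, -0.062, -0.704]
contact_force: [0.8, 0.3, -2.5]
gripper_width: 0.687
```

```bash
python3 - <<'E'
from h import *
a=np.radians(-9.95); O=np.array([559.6,39.7])+np.array([np.cos(a),np.sin(a)])*-32
print(O); to(*O,128,-99.95)
E
```

```text
[528.08131473  45.22923855]
t 15.6 pos [ 466.7 -318.8  128.7] jaw -100.0 F [ 0.8  0.3 -2.5] w 0.687
turn [-0.0001 -0.0001  0.    ] shift(40mm) after turn [ 0.017 -9.229  0.062] in present axes [ 0.019 -9.229  0.07 ]
```

>>> step_arm([
  [0,-0.9,0.007,0,0,0],
  [0,-0.9,0.007,0,0,0],
  [0,-0.9,0.007,0,0,0],
  [0,-0.9,0.007,0,0,0],
  [0,-0.9,0.007,0,0,0],
  [0,-0.9,0.007,0,0,0],
  [0,-0.9,0.007,0,0,0],
  [0,-0.9,0.007,0,0,0],
])

```text
t: 16.6
eef_pos: [0.5139, -0.0337, 0.1278]
tool_rot: [0.062, -0.704, 0.063, 0.705]
contact_force: [0.2, -0.3, -2.4]
gripper_width: 0.689
```

>>> step_arm([
  [0,-0.9,0,0,0,0],
  [0,-0.8,0,0,0,0],
  [0,-0.32,0,0,0,0],
  [0,0,0,0,0,0],
  [0,0,0,0,0,0],
])

```text
t: 17.23
eef_pos: [0.5279, 0.043, 0.1279]
tool_rot: [0.062, -0.704, 0.063, 0.704]
contact_force: [0.4, -0.2, -2.2]
gripper_width: 0.693
```

```bash
python3 - <<'E'
from h import *
to(528.1,45.2,34,-99.95)
o=bot.get_obs()
p,d=bot.read_camera("wrist"); cv2.imwrite(f"pics/wrist9.png",p[:,:,::-1]);np.savez("wrist9.npz",p=p,d=d,pos=o["eef_pos"],rot=o["tool_rot"])
E
```

```text
t 17.23 pos [527.9  43.  127.9] jaw -100.1 F [ 0.4 -0.2 -2.2] w 0.693
turn [-0.0004  0.     -0.0001] shift(40mm) after turn [ 2.347 -0.056  0.004] in present axes [ 2.346 -0.058  0.003]
```

View pics/wrist9.png

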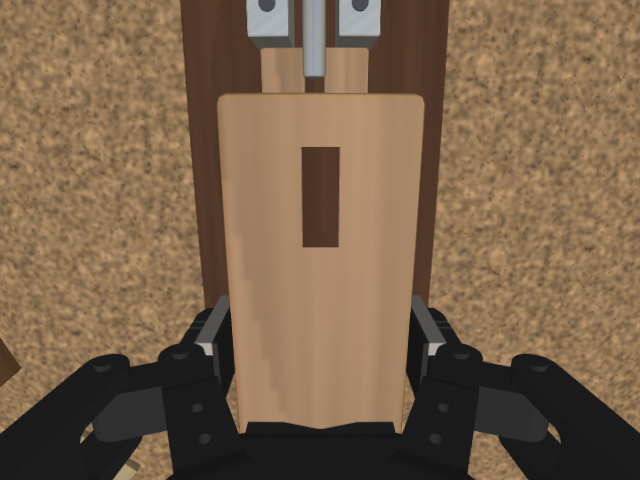

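>>> step_arm([
  [0.6,-0.058,0,-0.0004,0,0],
  [0.7,0,0,0,0,0],
  [0.5,0,0,0,0,0],
  [0.25,0,0,0,0,0],
  [0.15,0,0,0,0,0],
  [0,0,0,0,0,0],
  [0,0,0,0,0,0],
])

```text
t: 18.15
eef_pos: [0.5291, 0.0471, 0.0405]
tool_rot: [-0.061, 0.705, -0.06, -0.704]
contact_force: [0.3, -0.2, -1.5]
gripper_width: 0.689
```

```bash
python3 - <<'E'
from h import *
to(528.1,45.2,34.4,-99.95)
o=bot.get_obs()
p,d=bot.read_camera("wrist"); cv2.imwrite(f"pics/wrist10.png",p[:,:,::-1])
p,d=bot.read_camera("side"); cv2.imwrite("pics/side10.png",cv2.resize(p[150:330,200:440,::-1],None,fx=3,fy=3))
E
```

```text
t 18.15 pos [529.1  47.1  40.5] jaw -99.8 F [ 0.3 -0.2 -1.5] w 0.689
turn [ 0.0004 -0.0002  0.0001] shift(40mm) after turn [0.153 0.051 0.017] in present axes [0.153 0.051 0.017]
```

View pics/wrist10.png

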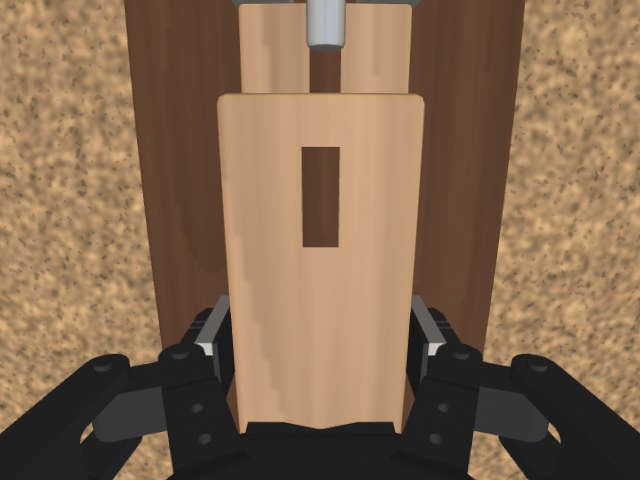

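View pics/side10.png

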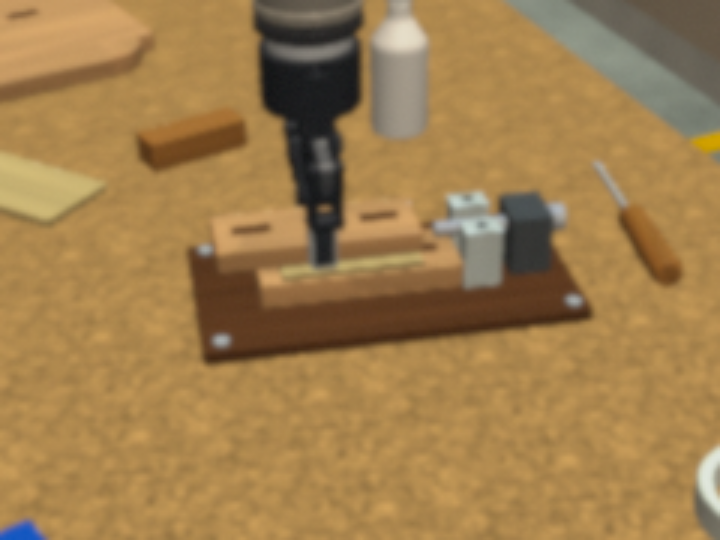

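Over the jig the slat sits about 1.7 mm left (321 vs 325 px). I'll correct that and lower it gently.

>>> step_arm([
  [0,0.047,0,0.0003,0,0],
  [0.06,0,0,0,0,0],
  [0.05,0,0,0,0,0],
  [0.03,0,0,0,0,0],
  [0,0,0,0,0,0],
  [0,0,0,0,0,0],
])

```text
t: 19.0
eef_pos: [0.5282, 0.0453, 0.0345]
tool_rot: [0.061, -0.704, 0.061, 0.705]
contact_force: [-0.8, 0.3, 3.8]
gripper_width: 0.691
```

```bash
python3 - <<'E'
from h import *
to(528.1,45.2,34.4,-99.95)
E
```

```text
t 19.0 pos [528.2  45.3  34.5] jaw -99.9 F [-0.8  0.3  3.8] w 0.691
turn [0.0001 0.     0.    ] shift(40mm) after turn [0.001 0.002 0.001] in present axes [0.001 0.002 0.001]
```

>>> step_arm([
  [0,0,0,0,0,0],
  [0,0,0,0,0,0],
  [-0.01,0,0,0,0,0],
  [0,0,0,0,0,0],
  [0,0,0,0,0,0],
])

```text
t: 19.62
eef_pos: [0.5283, 0.0453, 0.0345]
tool_rot: [-0.061, 0.704, -0.061, -0.704]
contact_force: [0.4, -0.7, -1.5]
gripper_width: 0.687
```

```bash
python3 - <<'E'
from h import *
to(559.6,39.7,34.4,-99.95)
p,d=bot.read_camera("wrist"); cv2.imwrite(f"pics/wrist11.png",p[:,:,::-1])
p,d=bot.read_camera("side"); cv2.imwrite("pics/side11.png",cv2.resize(p[190:290,240:400,::-1],None,fx=5,fy=5))
p,d=bot.read_camera("scene"); cv2.imwrite("pics/scene11.png",cv2.resize(p[190:340,220:420,::-1],None,fx=4,fy=4))
E
```

```text
t 19.62 pos [528.3  45.3  34.5] jaw -99.89 F [ 0.4 -0.7 -1.5] w 0.687
turn [ 0.0002 -0.     -0.    ] shift(40mm) after turn [ 0.003  0.002 -0.794] in present axes [ 0.003  0.003 -0.794]
```

View pics/wrist11.png

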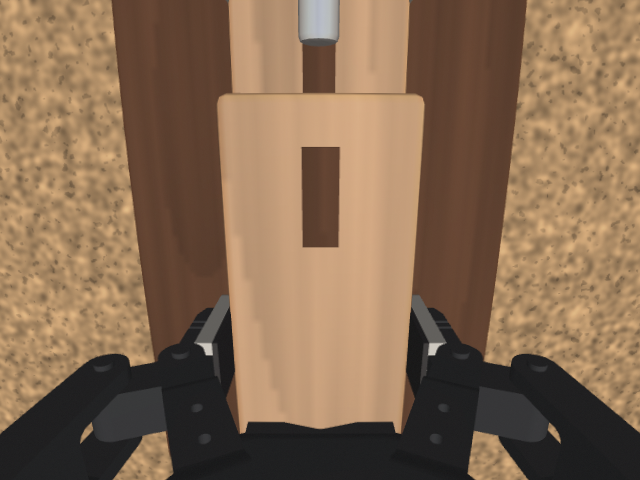

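View pics/side11.png

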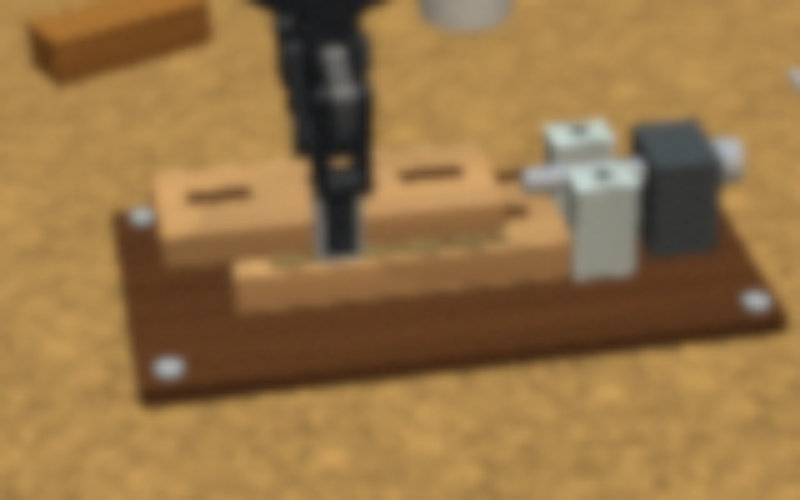

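View pics/scene11.png

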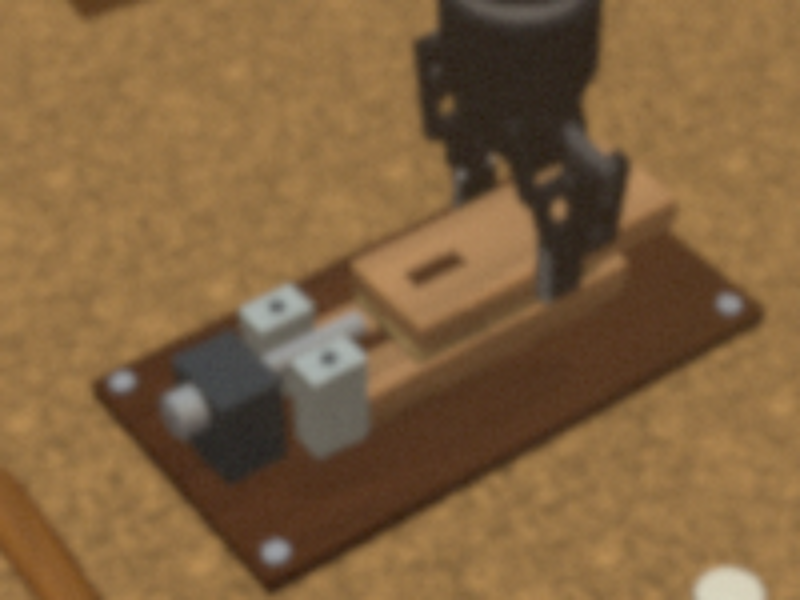

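The slat rests on the sheet, square, with its end about 14 mm clear of the pin; the pin tip is at (319,43) in the wrist view. Now I'll push.

>>> step_arm([
  [0,0,-0.1,0,0,0],
  [0,0,-0.1,0,0,0],
  [0,0,-0.1,0,0,0],
  [0,0,-0.1,0,0,0],
  [0,0,-0.1,0,0,0],
  [0,0,-0.1,0,0,0],
  [0,0,-0.1,0,0,0],
  [0,0,0,0,0,0],
], force=90)

```text
t: 20.78
eef_pos: [0.5535, 0.0408, 0.0346]
tool_rot: [0.061, -0.703, 0.061, 0.706]
contact_force: [-9.0, 0.4, 8.0]
gripper_width: 0.684
```

```bash
python3 - <<'E'
from h import *
to(559.6,39.7,34.4,-99.95)
p,d=bot.read_camera("wrist"); cv2.imwrite(f"pics/wrist12.png",p[:,:,::-1])
E
```

```text
t 20.77 pos [553.5  40.8  34.6] jaw -99.89 F [-9.   0.4  8. ] w 0.684
turn [0.0002 0.0008 0.    ] shift(40mm) after turn [ 0.006  0.    -0.154] in present axes [ 0.005  0.    -0.154]
```

View pics/wrist12.png

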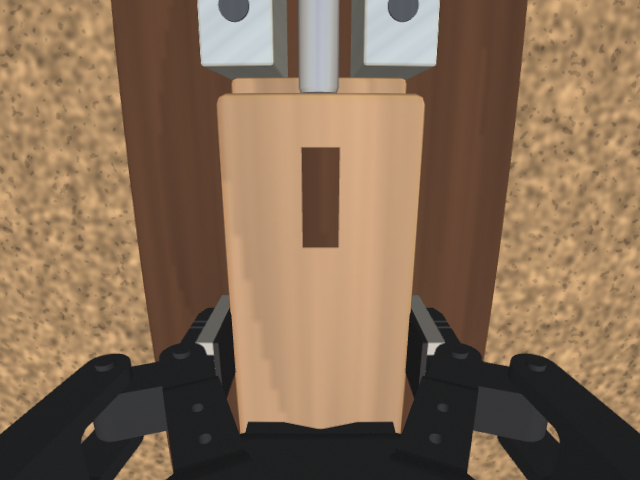

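>>> step_arm([
  [-0.015,0,0,0,0,0],
  [0,0,-0.05,0,0,0],
  [0,0,-0.05,0,0,0],
  [0,0,0,0,0,0],
])

```text
t: 21.32
eef_pos: [0.5568, 0.0402, 0.0347]
tool_rot: [0.061, -0.702, 0.061, 0.707]
contact_force: [-8.6, 0.6, 3.4]
gripper_width: 0.685
```

```bash
python3 - <<'E'
from h import *
to(559.6,39.7,34.4,-99.95)
E
```

```text
t 21.32 pos [556.8  40.2  34.7] jaw -99.87 F [-8.6  0.6  3.4] w 0.685
turn [ 0.0002  0.001  -0.0001] shift(40mm) after turn [ 0.007 -0.    -0.071] in present axes [ 0.006 -0.    -0.071]
```

>>> step_arm([
  [-0.006,0,-0.03,0,0,0],
  [0,0,-0.03,0,0,0],
  [0,0,0,0,0,0],
  [0,0,0,0,0,0],
])

```text
t: 21.82
eef_pos: [0.559, 0.0398, 0.0347]
tool_rot: [0.061, -0.702, 0.061, 0.707]
contact_force: [-8.6, 1.1, 2.7]
gripper_width: 0.683
```

```bash
python3 - <<'E'
from h import *
to(559.6,39.7,34.4,-99.95)
p,d=bot.read_camera("wrist"); cv2.imwrite(f"pics/wrist13.png",p[:,:,::-1])
E
```

```text
t 21.82 pos [559.   39.8  34.7] jaw -99.87 F [-8.6  1.1  2.7] w 0.683
turn [ 0.0002  0.001  -0.0001] shift(40mm) after turn [ 0.008 -0.001 -0.016] in present axes [ 0.008 -0.001 -0.016]
```

View pics/wrist13.png

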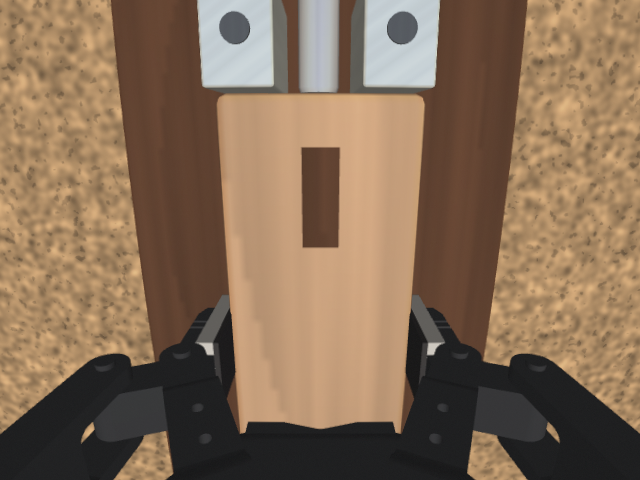

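>>> step_arm([
  [0,0,-0.025,0,0,0],
  [0,0,0,0,0,0],
  [0,0,0,0,0,0],
])

```text
t: 22.25
eef_pos: [0.5597, 0.0397, 0.0347]
tool_rot: [0.061, -0.702, 0.061, 0.707]
contact_force: [-7.5, 2.2, 3.6]
gripper_width: 0.682
```

>>> step_arm([
  [0,0,-0.02,0,0,0],
  [0,0,0,0,0,0],
  [0,0,0,0,0,0],
])

```text
t: 22.62
eef_pos: [0.5601, 0.0396, 0.0347]
tool_rot: [0.061, -0.702, 0.061, 0.707]
contact_force: [-10.3, 2.0, 4.6]
gripper_width: 0.681
```

>>> step_arm([
  [0,0,-0.02,0,0,0],
  [0,0,0,0,0,0],
  [0,0,0,0,0,0],
])

```text
t: 23.0
eef_pos: [0.5601, 0.0396, 0.0347]
tool_rot: [0.061, -0.701, 0.061, 0.708]
contact_force: [-12.6, 2.0, 6.5]
gripper_width: 0.683
```

>>> step_arm([
  [-0.01,0,-0.03,0,0,0],
  [0,0,0,0,0,0],
  [0,0,0,0,0,0],
])

```text
t: 23.38
eef_pos: [0.5601, 0.0396, 0.0347]
tool_rot: [0.061, -0.7, 0.061, 0.709]
contact_force: [-15.2, 2.1, 7.6]
gripper_width: 0.682
```

>>> step_arm([
  [0,0,-0.03,0,0,0],
  [0,0,0,0,0,0],
  [0,0,0,0,0,0],
])

```text
t: 23.75
eef_pos: [0.56, 0.0396, 0.0347]
tool_rot: [0.061, -0.699, 0.061, 0.709]
contact_force: [-18.5, 3.1, 11.4]
gripper_width: 0.679
```

```bash
python3 - <<'E'
from h import *
to(559.6,39.7,34.4,-99.95)
for i in range(1):
  p,d=bot.read_camera("wrist"); cv2.imwrite(f"pics/wrist14.png",p[:,:,::-1])
  p,d=bot.read_camera("scene"); cv2.imwrite("pics/scene14.png",cv2.resize(p[190:340,220:420,::-1],None,fx=4,fy=4))
  p,d=bot.read_camera("side"); cv2.imwrite("pics/side14.png",cv2.resize(p[190:290,240:400,::-1],None,fx=5,fy=5))
to(559.6,39.7,34.4,-99.95)
E
```

```text
t 23.75 pos [560.   39.6  34.7] jaw -99.85 F [-18.5   3.1  11.4] w 0.679
turn [ 0.0003  0.0023 -0.0001] shift(40mm) after turn [ 0.006 -0.001  0.011] in present axes [ 0.007 -0.001  0.011]
t 23.9 pos [560.1  39.6  34.7] jaw -99.85 F [-18.8   3.   11.6] w 0.683
turn [ 0.0003  0.0022 -0.0001] shift(40mm) after turn [ 0.007 -0.001  0.012] in present axes [ 0.007 -0.001  0.012]
```

View pics/wrist14.png

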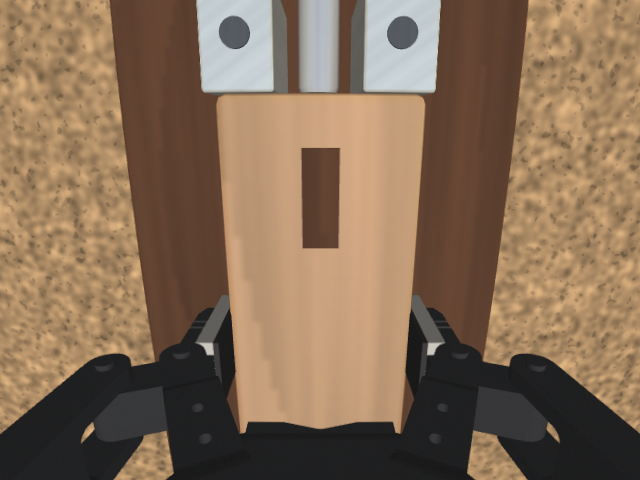

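View pics/scene14.png

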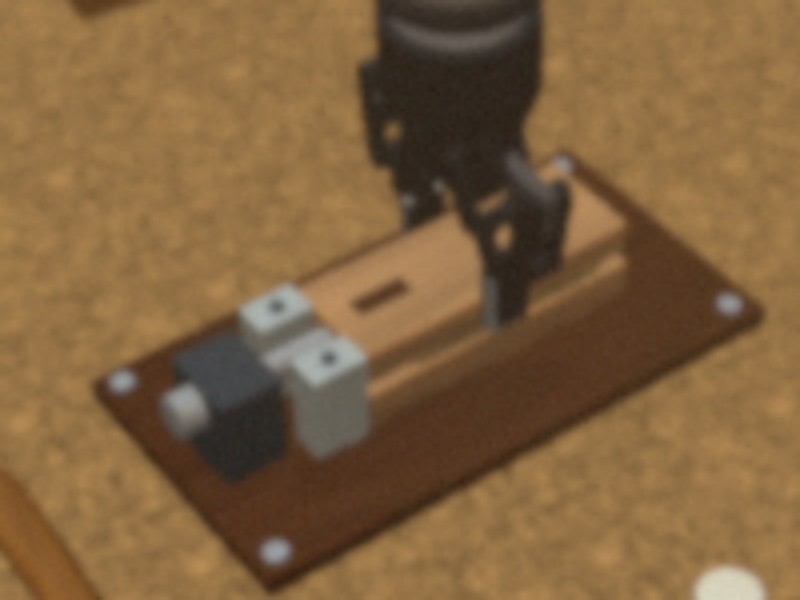

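View pics/side14.png

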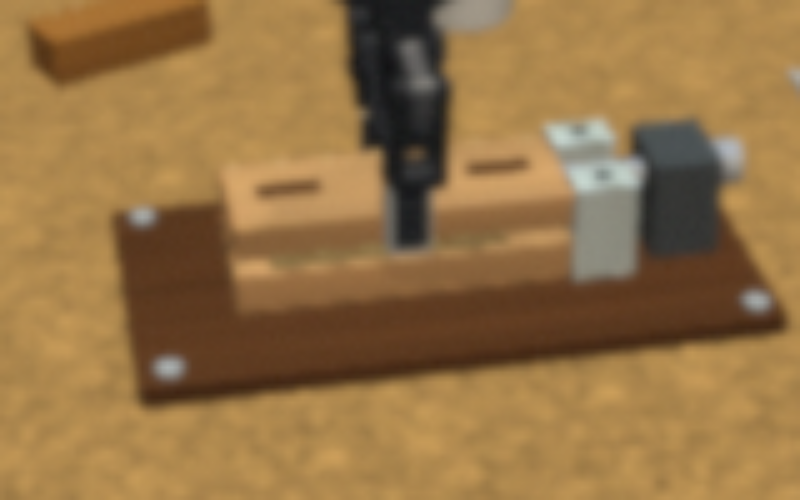

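>>> step_arm([
  [-0.015,0,-0.03,0,0,0],
  [0,0,0,0,0,0],
  [-0.01,0,-0.03,0,0,0],
  [0,0,0,0,0,0],
  [0,0,0,0,0,0],
  [0,0,0,0,0,0],
])

```text
t: 24.65
eef_pos: [0.56, 0.0396, 0.0347]
tool_rot: [0.061, -0.698, 0.061, 0.711]
contact_force: [-22.8, 4.1, 9.4]
gripper_width: 0.686
```

```bash
python3 - <<'E'
from h import *
to(559.6,39.7,34.4,-99.95)
E
```

```text
t 24.65 pos [560.   39.6  34.7] jaw -99.84 F [-22.8   4.1   9.4] w 0.686
turn [ 0.0003  0.003  -0.0002] shift(40mm) after turn [ 0.008 -0.002  0.01 ] in present axes [ 0.008 -0.002  0.01 ]
```

>>> step_arm([
  [0,0,0,0,0,0],
  [0,0,0,0,0,0],
  [0,0,0,0,0,0],
  [0,0,0,0,0,0],
  [0,0,0,0,0,0],
  [0,0,0,0,0,0],
])

```text
t: 25.4
eef_pos: [0.56, 0.0396, 0.0347]
tool_rot: [0.061, -0.698, 0.061, 0.711]
contact_force: [-22.4, 4.4, 9.1]
gripper_width: 0.68
```

```bash
python3 - <<'E'
from h import *
to(559.6,39.7,34.4,-99.95)
print(bot.hand_in())
E
```

```text
t 25.4 pos [560.   39.6  34.7] jaw -99.84 F [-22.4   4.4   9.1] w 0.68
turn [ 0.0003  0.003  -0.0002] shift(40mm) after turn [ 0.008 -0.001  0.011] in present axes [ 0.009 -0.002  0.011]
the job is handed in; nothing more can be done
None
```

I laid the separator sheet on the lower slat and let go of it. I then set the wooden slat on top, pushed it against the plunger up to both stops, and handed in at 25.4 s while still gripping it. No verdict was reported.

- **Stops:** The slat's end looked hard against both stops. The tool stayed at x = 560.0 mm while I kept commanding it further, and the measured push held steady at about 23 N. After the spring (8.4 N) and drag on the sheet, I estimate 6–15 N on the stops, but that force was not measured directly.
- **Slat:** It was within about 1 mm of centre and 0.1° of square in the last wrist picture and pose reading. The tool had pitched about 1° under the push, so the slat may tilt by up to that, against a limit of about 3.4°. I took no pictures after the last small increase in push.
- **Sheet:** It showed no visible shift between the side pictures before and after the push. It sat about 8 mm behind the jig centre and within about 1 mm across.
- **Disagreement:** The side camera and the wrist camera differed by about 5 mm on where the loose slat started. I used the wrist view, and the grip came out centred.
- **Bystanders:** The glue bottle, tape roll and screwdriver were never approached or touched.

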